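# Turn forceps over in a tip-up cradle and park them tips down

## Task

Lay the forceps from the bench in the level tip-up cradle with their tips at its foot wall, let go, and tip the cradle all the way up with the forceps standing free in it (pressing its black treadle down does this). Then take the forceps anew by the handle end that sticks out at the top, lower them tips first to the bottom of the empty well of the metal block, and let go. Do not drop the forceps, and leave the petri dish, the marker pen and the roll of tape where they are.

Things in the scene. Friction and masses are not known exactly. Their poses are not given: they have to be found in the camera images.
- forceps: The loose steel forceps (tweezers) on the bench, 18 to 33 g, a rigid bar: the arms do not close. Axes as forceps_center; origin 5.5 mm below it.
- forceps_center (a point): Centre of the forceps with a blue band: 118 mm long, 10 mm wide, 11 mm high as they lie flat (start). y along their length TOWARDS THE BLUNT HANDLE END (pointed tips at -y), x across the 10 mm width, z up as they lie. To lay them in the cradle, grip across the width, 30 to 45 mm from here towards the handle end.
- forceps_tip (a point): 1 mm inside the forceps' pointed end, 58 mm from their centre along -y. Axes as forceps_center.
- forceps_handle (a point): 1 mm inside the forceps' blunt handle end, 58 mm from their centre along +y. Axes as forceps_center.
- cradle (a joint): Turn of the tip-up cradle about its horizontal shaft, rad: 0 = trough level (start, stop), 1.31 = trough steep, 15 degrees short of vertical (stop). Stiff hinge: stays where it is left; about 4 to 8 N on the treadle turns it.
- cradle_foot (a point): On the bed of the cradle's trough, midway across, at the inner face of the foot wall. Turns with the trough: -x along the trough to its open end, 73 mm away; z out of the bed. Bed 61.5 mm above the bench when level, 16 mm wide, flaring to 22; side walls and foot wall 12 mm high. Forceps in it stick out 45 mm past the open end, with free space under and beside them.
- cradle_base: The cradle's fixed base; x and y level, z up. Origin on the bench under the shaft (along y, 55 mm up), in line with the trough, which at level reaches 65 mm to -x. Plate 8 mm thick from x -75 to 35, y -80 to 30 mm; bearing posts 66 mm high at y 20, -20, -56. Tipped up, the forceps' tips are down near the shaft and the handle end is at the top, leaning towards -x.
- cradle_treadle (a point): On the upper face of the treadle, 50 mm out from the shaft: a black pad 28 mm wide on an arm 72 mm long, at y -78 mm of the base. It rises at 40 degrees towards the base's +x when level and slopes 35 degrees down when fully pressed. Press straight down with shut fingers about 36 mm in +x from the shaft, from 110 mm above the bench to the stop, at about 30 to 40 mm.
- free_well (a point): Centre of the mouth of the empty well in the aluminium block fixed to the bench, 116 x 54 mm, 60 mm high (top at this height); x along its length, z up. Well 23 mm square, 55 mm deep. A like well 64 mm off in +x already holds other forceps, fixed, 113 mm high over the bench; leave them.
- petri_dish: Loose white petri dish, 46 mm across, 14 mm high, a bystander. Origin at the centre of its underside.
- marker: Loose marker pen lying on the bench, 135 mm long, 17 mm thick, a bystander. Origin at the middle of its underside, y along its length.
- tape_roll: Loose roll of tape lying flat, 98 mm across, 25 mm high, a bystander. Origin at the centre of its underside.

How it is judged:
By the outcome, as a careful person would: the job done as asked, in the order asked, and still so for the second after the job is handed in, with the robot touching nothing.
It also fails if it takes over 58 s, if anything falls off the work surface, if the arm or the gripper's body presses on something with over 40 N, if the wrist force passes 120 N, or if a joint passes its speed limit or range.

## Robot

A 6-joint arm with a two-finger parallel gripper is mounted at the origin on a cart in front of the work surface, level with it; the furniture and walls round the work are solid. World frame = base frame: x ahead of the robot, y to its left, z up, the work surface at z = 0. Lengths are in m, angles in rad, forces in N, time in s.
With the tool pointing down it reaches from about 0.325 to 0.9 m from the base axis. Payload 6.1 kg.
Tool frame: the origin (TCP) lies at the very end of the fingers, on their centre line; the grasp point (between the pads) lies 19 mm behind it; z points along the fingers, y is the line along which they close (so a half turn about z gives the same grasp; the last joint's range is limited). The gripper opens to 85 mm and grips with 20 to 120 N. Pads are 22 mm wide; open, the fingers measure 114 mm over their backs; the gripper's body (76 mm by 85 mm) begins 54 mm behind the grasp point. The pads swing forward as they close: fully open they stand 13 mm farther back than shut.
Start: joints at [1.193, 0.22, 1.526, -0, 1.395, -0.126], TCP at [0.156, 0.605, 0.231] pointing down, gripper open.
Joint ranges: [-2.98, 2.98], [-0.91, 2.08], [0.09, 2.57], [-1.24, 4.39], [0.2, 2.65], [-2.68, 2.68]. Speed limits (rad/s): [2.57, 2.57, 3.01, 3.14, 3.14, 3.14].

## Interface

Orientations are given as a unit quaternion [x, y, z, w].
In Python, from station import sense, snapshot, job_done, cut_out gives the robot as it stands.
- The arm moves only by the shell command python3 -m creep 'ROWS' [FORCE]. ROWS is JSON, one flat list of numbers, 7 for each row, row after row: the opening, from 0 (shut) to 1 (fully open), then the shift along the tool's x, y, z in cm, then the turn, a rotation vector about the tool's x, y, z in degrees. In form: [claw, dx, dy, dz, rx, ry, rz, claw, dx, dy, dz, rx, ry, rz, ...]. A call has 1 to 8 rows; each row is the pose to reach, as a shift and turn from the pose commanded when the call began, along the tool's axes at that moment; what a row does not reach only later rows make up. A row lasts 1/12 s, in which the tool goes at most 41.7 mm and 7.16 degrees, less where a joint would pass 70% of its speed; a pose out of reach is approached as far as the arm can. A call with a gripper value outside its range is refused whole. The fingers move at their own pace and stop on an object; FORCE is the grip in N (left out, the last holds). Time passes only in rows, so rows that repeat a pose let the fingers close. It gives the time, the measured TCP pose, the force, the opening and the grip force at its end, in the units of the state.
- sense(): the state, without advancing time (a new reading comes with each control period).
- snapshot(name): name is "side" or "top" or "wrist"; returns a dict with "img" (480x640x3 uint8, blue, green, red), "range_z" (480x640 float32, m along the optical axis (not along the pixel's ray), 0 where there is no reading), "camera_matrix" (3x3 intrinsics, pixels), "camera_from_world" (4x4, takes a point from world to camera coordinates). Camera axes: x right, y up, looking along -z (the intrinsics and any distortion apply to the point x, -y, -z); pixel columns grow to the right and rows downward; lengths in m; the calibration is good to about 2 mm. A picture is of the moment at which its call begins.
- job_done(): hands the job in; it is judged then, once.
Trained networks look in a picture, given as the dict that the camera call returned (one of the last four; its "shot" number tells which), for a name from the list of things; names that differ only in an ending like _2 or _b are one class to them, and where a whole thing is asked for, a point or a joint stands for the part that bears it (a point fixed in the world has none). Each returns a list of dicts, best first, with "p" (0 to 1); they miss things now and then, are a little off and sometimes report something else, mostly with a low value. They report only what shows in the picture. A call takes as long as a camera call.
- cut_out(label, picture): "region" (480x640 bool, what is visible of it) and "position" ([column, row] in pixels, amid what is visible of it).
The state is a dict: "time_s": time; "q": joint angles; "dq": joint speeds; "joint_torque": joint torques, N m; "eef_pos": TCP position; "eef_rot": TCP orientation; "wrist_force": force on the tool from outside, world axes, zero at the start; "wrist_torque": the same for the moment, N m; "opening": finger opening in m; "grasp_force": force on a finger pad.
Only numpy, scipy, OpenCV 4.12 (cv2) and the standard library are available. Lean on these libraries where they do the work, as an engineer would, in place of code of your own. Each camera call takes 0.05 s, during which the arm holds its last target. There are 200 camera calls.

## Working session

There is one attempt and no reset: what is moved stays moved. The work goes in short steps, Python scripts to look and compute and a shell command to move; the robot and the scene stay as the last step left them, time stands still between calls to the robot, and variables do not carry over. Pictures are saved under pics/ and viewed, at most 13 in all, crops included, and the job is handed in when it is done.

```bash
ls; mkdir -p pics; cat > h.py <<'E'
import numpy as np,cv2,json
from station import sense,snapshot,job_done,cut_out
from scipy.spatial.transform import Rotation as R
def cloud(s,mask=None):
    K=s["camera_matrix"];T=np.linalg.inv(s["camera_from_world"]);z=s["range_z"]
    m=(z>0)&(mask if mask is not None else True)
    v,u=np.nonzero(m);d=z[v,u]
    p=np.c_[(u-K[0,2])/K[0,0]*d,-(v-K[1,2])/K[1,1]*d,-d]
    return p@T[:3,:3].T+T[:3,3],u,v
def px(s,P):
    P=np.atleast_2d(P);C=s["camera_from_world"];K=s["camera_matrix"]
    c=P@C[:3,:3].T+C[:3,3]
    return np.c_[K[0,2]+K[0,0]*c[:,0]/-c[:,2],K[1,2]-K[1,1]*c[:,1]/-c[:,2]]
E
python3 - <<'E'
from h import *
st=sense();print({k:np.round(v,3) for k,v in st.items()})
for n in("top","side"):
    s=snapshot(n);cv2.imwrite(f"pics/{n}0.png",s["img"]);T=np.linalg.inv(s["camera_from_world"]);print(n,T.round(3).tolist())
    for l in("forceps","cradle","cradle_treadle","cradle_base","free_well","petri_dish","marker","tape_roll"):
        for r in cut_out(l,s)[:2]:
            if r["p"]<.2: continue
            p,u,v=cloud(s,r["region"])
            print(l,round(r["p"],2),np.round(r["position"]),r["region"].sum(),np.median(p,0).round(3) if len(p) else None,p.min(0).round(3) if len(p) else None,p.max(0).round(3) if len(p) else None)
E
```

```text
pics
{'time_s': np.float64(0.0), 'q': array([ 1.193,  0.221,  1.528, -0.   ,  1.395, -0.126]), 'dq': array([-0.   ,  0.   , -0.   , -0.001, -0.002, -0.001]), 'joint_torque': array([-1.0000e-03, -4.9688e+01, -3.8940e+01, -0.0000e+00,  1.1000e-02,
       -0.0000e+00]), 'eef_pos': array([0.156, 0.605, 0.23 ]), 'eef_rot': array([ 0.126,  0.992, -0.001, -0.   ]), 'wrist_force': array([-0.152, -0.152, -0.178]), 'wrist_torque': array([0.025, 0.04 , 0.029]), 'grasp_force': np.float64(0.0), 'opening': np.float64(0.085)}
top [[0.028, 0.999, -0.044, 0.479], [-1.0, 0.028, 0.013, -0.098], [0.014, 0.044, 0.999, 1.127], [0.0, 0.0, 0.0, 1.0]]
forceps 0.72 [422. 276.] 215 [ 0.463 -0.307  0.009] [ 0.45  -0.349 -0.007] [ 0.476 -0.26   0.016]
forceps 0.28 [288. 242.] 1080 [ 0.522 -0.042  0.067] [ 0.458 -0.122  0.006] [ 0.579 -0.015  0.108]
cradle 0.83 [288. 243.] 1077 [ 0.521 -0.042  0.065] [ 0.458 -0.122 -0.005] [ 0.579 -0.014  0.108]
cradle_treadle 0.8 [290. 241.] 1106 [ 0.522 -0.042  0.066] [ 0.458 -0.126 -0.005] [ 0.579 -0.013  0.108]
cradle_base 0.91 [300. 251.] 3367 [ 0.508 -0.062  0.009] [ 0.447 
[... 1014 characters left out ...]
002] [0.583 0.111 0.106]
free_well 0.72 [326. 214.] 1321 [0.555 0.111 0.049] [ 0.489 -0.102  0.   ] [0.606 0.216 0.115]
free_well 0.47 [307. 233.] 505 [ 0.515 -0.044  0.07 ] [ 0.455 -0.126  0.054] [ 0.575 -0.017  0.106]
petri_dish 0.44 [246. 218.] 180 [0.371 0.167 0.014] [ 0.167  0.139 -0.864] [0.393 2.391 0.019]
marker 0.75 [252. 262.] 179 [ 0.393 -0.08   0.015] [ 0.383 -0.132  0.007] [0.402 0.001 0.019]
marker 0.23 [310. 234.] 555 [ 0.518 -0.045  0.07 ] [ 0.457 -0.126 -0.002] [0.597 0.107 0.107]
tape_roll 0.69 [301. 255.] 2021 [ 0.507 -0.066  0.011] [ 0.442 -0.126 -0.002] [0.604 0.135 0.107]
tape_roll 0.63 [397. 312.] 869 [ 0.663 -0.302  0.023] [ 0.591 -0.611 -0.001] [ 0.72  -0.267  0.221]
```

```bash
python3 - <<'E'
import cv2
a=cv2.imread("pics/top0.png")
cv2.imwrite("pics/top0c.png",cv2.resize(a[130:350,140:480],(800,518),interpolation=cv2.INTER_CUBIC))
E
```

```text
(no output)
```

View pics/top0c.png

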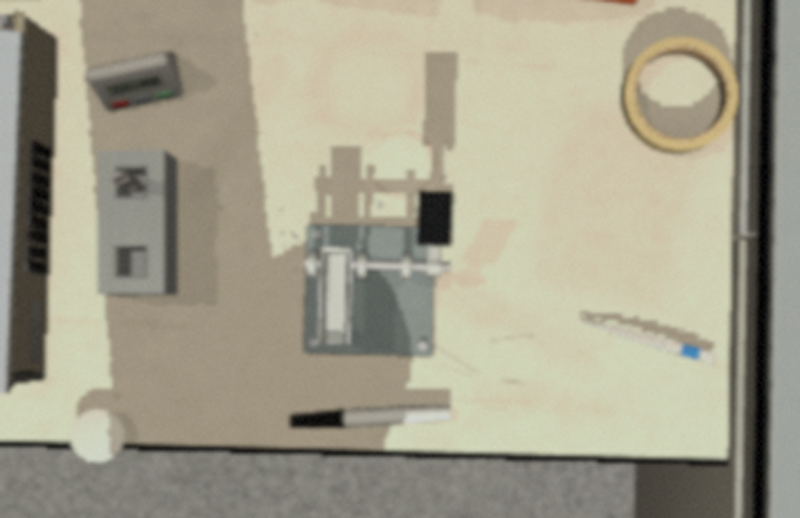

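The top view shows the forceps at lower right: tips at crop (582,314), handle with blue band at (712,357), next to a right-hand wall. The trough is at (337,295) and opens downward, which is -x. The treadle is at (435,217), the empty well at (130,262) and the fixed forceps at (130,180).

```bash
cat > m1.py <<'E'
from h import *
s=snapshot("top")
p,u,v=cloud(s)
# height map in 4cm grid, max height
xs=np.arange(.1,.85,.06);ys=np.arange(.7,-.5,-.06)
for x in xs[::-1]:
    print("%.2f"%x,*["%4d"%(1000*np.percentile(p[m,2],97)) if (m:=(abs(p[:,0]-x)<.03)&(abs(p[:,1]-y)<.03)).sum()>5 else "   ." for y in ys])
print("     ",*["%4d"%(y*100) for y in ys])
def pca(q):
    c=q.mean(0);w=np.linalg.svd(q-c,full_matrices=False)[2][0];t=(q-c)@w
    return c,w,t.min(),t.max()
for n in("top","side"):
    if n=="side": s=snapshot("side")
    m=cut_out("forceps",s)[0]["region"];q,u,v=cloud(s,m);q=q[(q[:,2]>.003)]
    # backproject pixels on plane z=.009
    c,w,a,b=pca(q[:,:2]);print(n,"forceps",c.round(4),w.round(3),(c+a*w).round(4),(c+b*w).round(4))
    q,u,v=cloud(s)
    box=lambda x0,x1,y0,y1,z0,z1:q[(q[:,0]>x0)&(q[:,0]<x1)&(q[:,1]>y0)&(q[:,1]<y1)&(q[:,2]>z0)&(q[:,2]<z1)]
    b=box(.47,.63,.08,.19,.055,.066);print(n,"block top",b[:,:2].mean(0).round(4),np.percentile(b,[1,99],axis=0).round(4).tolist(),cv2.minAreaRect(b[:,:2].astype(np.float32)*1000))
    b=box(.42,.62,-.15,.03,.004,.013);print(n,"plate",cv2.minAreaRect(b[:,:2].astype(np.float32)*1000))
    b=box(.43,.62,-.07,.03,.055,.08);c,w,a,e=pca(b[:,:2]);print(n,"trough",c.round(4),w.round(3),len(b))
    b=box(.515,.62,-.14,-.08,.07,.12);print(n,"treadle",b.mean(0).round(4),b.min(0).round(4),b.max(0).round(4))
E
python3 m1.py
```

```text
0.82    .    .    .    .    .    .  385  432  434  442  444  451  443  433  433  433   33    3  106   43
0.76    .    .    .    .  195  298  385  433  433  433  434  433  433  433  433  433   50    3  208   43
0.70    .    .    .   96  146  202  252  427  427  428  427  427  427  427  427  426   25   25   42  539
0.64    .    .    .    .  119  119  120  119  119   53   22    3    3    3    3    3   24   25   42   42
0.58    .    .    .    .  119  119  119  119  118  100   61    3    8  101   99    3    3    3   42   42
0.52    .    .    .    .  119  119  119  119  119   62   61    3   72   76   76    3    2    3   42   42
0.46    .    .    .    .  120  120  119  119  119    3    3    3   70   11    3    2    9   11   42   42
0.40    .    .    .    3  118  119  119  118  117   16    2    3   15   15   13    3    2    2   42   42
0.34    .    .    .    2    3    2    2    3    3   17    2    2    2    2    1    2    1    2   41   42
0.28 -849 -850 -851 -850 -850 -852 -851 -848 -853 -851 -849 -850 -852 -851 -852 -851 -852 -853   41   42
0.22 -850 -850 -850 -850 -849 -851 -851 -850 -851 
[... 707 characters left out ...]
 176.47203063964844), 1.353141188621521)
top trough [ 0.5014 -0.0314] [-0.995  0.096] 700
top treadle [ 0.5585 -0.1086  0.089 ] [ 0.5358 -0.1222  0.07  ] [ 0.5787 -0.0951  0.1073]
side forceps [ 0.4617 -0.3091] [-0.176 -0.984] [ 0.472  -0.2517] [ 0.4475 -0.3885]
side block top [0.5473 0.1292] [[0.4904, 0.1045, 0.0552], [0.605, 0.1634, 0.0642]] ((547.89794921875, 135.13827514648438), (116.4301986694336, 63.78349685668945), 0.12052083015441895)
side plate ((503.7160949707031, -56.637908935546875), (177.37118530273438, 135.0371856689453), 9.26087474822998)
side trough [ 0.4953 -0.0369] [-0.986  0.168] 377
side treadle [ 0.5549 -0.114   0.0896] [ 0.5312 -0.1269  0.0701] [ 0.5762 -0.0948  0.1068]
```

```bash
python3 -m creep '[0.5,-23,-23,0,0,0,55, 0.5,-23,-23,0,0,0,55, 0.5,-23,-23,0,0,0,55, 0.5,-23,-23,0,0,0,55, 0.5,-23,-23,0,0,0,55, 0.5,-23,-23,0,0,0,55, 0.5,-23,-23,0,0,0,55, 0.5,-23,-23,0,0,0,55]'; python3 -c "
from h import *
s=sense();print(s['eef_pos'],R.from_quat(s['eef_rot']).as_matrix().round(3))"
```

```text
time_s: 1.77
eef_pos: [0.3221, 0.323, 0.2315]
eef_rot: [0.572, 0.82, 0.0, 0.0]
wrist_force: [1.3, 0.8, 0.1]
opening: 0.0426
grasp_force: 0.0
[0.32205963 0.32296211 0.23153175] [[-0.345  0.939  0.001]
 [ 0.939  0.345 -0.   ]
 [-0.     0.001 -1.   ]]
```

```bash
python3 -m creep '[0.5,-30.5,-4,1,0,0,36, 0.5,-30.5,-4,1,0,0,36, 0.5,-30.5,-4,1,0,0,36, 0.5,-30.5,-4,1,0,0,36, 0.5,-30.5,-4,1,0,0,36, 0.5,-30.5,-4,1,0,0,36, 0.5,-30.5,-4,1,0,0,36, 0.5,-30.5,-4,1,0,0,36]';
python3 -m creep '[0.5,-26.5,14,2,0,0,0, 0.5,-26.5,14,2,0,0,0, 0.5,-26.5,14,2,0,0,0, 0.5,-26.5,14,2,0,0,0, 0.5,-26.5,14,2,0,0,0, 0.5,-26.5,14,2,0,0,0, 0.5,-26.5,14,2,0,0,0, 0.5,-26.5,14,2,0,0,0]';
cat > m2.py <<'E'
from h import *
import sys
st=sense();M=R.from_quat(st["eef_rot"]).as_matrix();print("tcp",st["eef_pos"].round(4),"yaw_y",np.degrees(np.arctan2(M[1,1],M[0,1])).round(2))
s=snapshot("wrist");cv2.imwrite("pics/%s.png"%sys.argv[1],s["img"])
r=cut_out("forceps",s)
print(np.linalg.inv(s["camera_from_world"]).round(3).tolist())
for k in r[:2]:
    m=k["region"];print(k["p"],k["position"],m.sum())
    q,u,v=cloud(s,m);print("z",np.percentile(q[:,2],[2,20,50,80,98]).round(4))
    q=q[(q[:,2]>.003)];(cx,cy),(vx,vy)=q[:,:2].mean(0),cv2.fitLine(q[:,:2].astype(np.float32),cv2.DIST_HUBER,0,.001,.001)[:2].ravel()
    w=np.array([vx,vy])*(-np.sign(vy));c=np.array([cx,cy]);t=(q[:,:2]-c)@w
    print("dir to handle",w.round(4),np.degrees(np.arctan2(w[1],w[0])).round(2),"tip",(c+w*t.min()).round(4),"handle",(c+w*t.max()).round(4),"len",t.max()-t.min())
    h=c+w*np.percentile(t,99.8);cc=h-w*.059;print("center",cc.round(4),"mid",(c+w*(t.min()+t.max())/2).round(4),"grip37",(cc+.037*w).round(4))
E
python3 m2.py w1
```

```text
time_s: 2.43
eef_pos: [0.3915, 0.0213, 0.2217]
eef_rot: [0.797, 0.604, -0.0, 0.001]
wrist_force: [0.8, 0.4, 0.4]
opening: 0.0426
grasp_force: 0.0
time_s: 3.1
eef_pos: [0.4556, -0.2726, 0.2008]
eef_rot: [0.797, 0.604, -0.001, 0.001]
wrist_force: [-1.2, 0.2, -0.0]
opening: 0.0424
grasp_force: 0.0
tcp [ 0.4556 -0.2726  0.2008] yaw_y -15.64
[[0.963, 0.259, 0.074, 0.473], [-0.27, 0.925, 0.266, -0.206], [0.001, -0.276, 0.961, 0.344], [0.0, 0.0, 0.0, 1.0]]
0.78 [339.1, 235.2] 1385
z [-0.0003  0.0082  0.0098  0.0107  0.0118]
dir to handle [-0.247 -0.969] -104.3 tip [ 0.4796 -0.2365] handle [ 0.4505 -0.3506] len 0.11777428253969338
center [ 0.4653 -0.2926] mid [ 0.465  -0.2936] grip37 [ 0.4561 -0.3285]
```

View pics/w1.png

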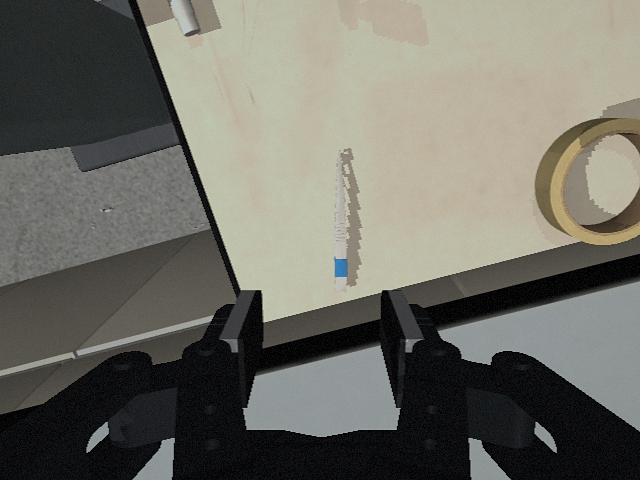

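The wrist view shows the forceps with tips at (342,150) and the band at (341,268), the handle end nearest the gripper. The axis fits and the measured length is 118 mm.

```bash
python3 -m creep '[0.5,-5.1,1.55,4,0,0,-1.3, 0.5,-5.1,1.55,8,0,0,-1.3, 0.5,-5.1,1.55,12,0,0,-1.3, 0.5,-5.1,1.55,15,0,0,-1.3, 0.5,-5.1,1.55,17,0,0,-1.3, 0.5,-5.1,1.55,18.5,0,0,-1.3, 0.5,-5.1,1.55,19.3,0,0,-1.3, 0.5,-5.1,1.55,19.8,0,0,-1.3]' && python3 -m creep '[0.5,0,0,0,0,0,0, 0,0,0,0,0,0,0, 0,0,0,0,0,0,0, 0,0,0,0,0,0,0, 0,0,0,0,0,0,0, 0,0,0,0,0,0,0]' 40; python3 m2.py w2 | head -1
```

```text
time_s: 3.87
eef_pos: [0.4564, -0.3185, 0.0025]
eef_rot: [0.788, 0.615, -0.0, -0.001]
wrist_force: [-0.2, -0.5, -0.6]
opening: 0.0429
grasp_force: 0.0
time_s: 4.37
eef_pos: [0.4576, -0.3212, 0.0046]
eef_rot: [0.789, 0.615, 0.0, 0.001]
wrist_force: [-0.0, -0.6, 2.9]
opening: 0.0067
grasp_force: 39.2
tcp [ 0.4576 -0.3212  0.0046] yaw_y -14.14
```

View pics/w2.png

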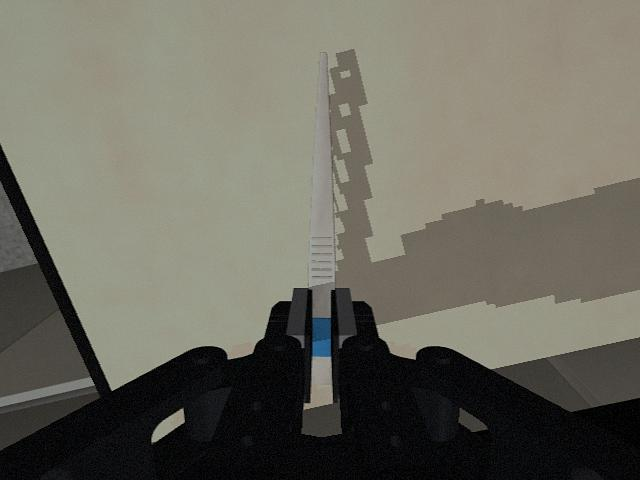

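```bash
python3 -m creep '[0.3,0,0,0,0,0,0, 0.3,0,0,0,0,0,0, 0.3,-0.7,0,0,0,0,0, 0.3,-0.7,0,0,0,0,0, 0,-0.7,0,0,0,0,0, 0,-0.7,0,0,0,0,0, 0,-0.7,0,0,0,0,0, 0,-0.7,0,0,0,0,0]' 40;  python3 m2.py w2
```

```text
time_s: 5.13
eef_pos: [0.4549, -0.327, 0.0032]
eef_rot: [0.789, 0.615, -0.0, -0.0]
wrist_force: [0.1, 0.5, 0.3]
opening: 0.0068
grasp_force: 38.7
tcp [ 0.4549 -0.327   0.0032] yaw_y -14.13
[[0.97, 0.235, 0.067, 0.471], [-0.244, 0.933, 0.265, -0.26], [-0.0, -0.274, 0.962, 0.146], [0.0, 0.0, 0.0, 1.0]]
0.92 [321.4, 225.5] 6676
z [0.0073 0.0091 0.0102 0.0109 0.0118]
dir to handle [-0.2533 -0.9674] -104.67 tip [ 0.478  -0.2361] handle [ 0.4482 -0.3502] len 0.11791750860397793
center [ 0.4633 -0.2926] mid [ 0.4631 -0.2932] grip37 [ 0.4539 -0.3284]
```

```bash
python3 -m creep '[0,0,0,-2.5,0,0,0, 0,0,0,-6,0,0,0, 0,3,-1.5,-9.5,0,0,7, 0,6,-3,-13,0,0,14, 0,9,-4.5,-16,0,0,21, 0,12.5,-6.3,-16.7,0,0,28, 0,16,-8,-16.7,0,0,35, 0,19.5,-9.8,-16.7,0,0,42]' && python3 -m creep '[0,0.4,-1,0,0,0,7, 0,0.8,-2,0,0,0,14, 0,1.2,-3.3,0,0,0,21, 0,1.2,-3.3,0,0,0,28, 0,1.2,-3.3,0,0,0,34, 0,1.2,-3.3,0,0,0,34, 0,1.2,-3.3,0,0,0,34]'; python3 m2.py w3 ; python3 - <<'E'
from h import *
s=snapshot("wrist")
for l in("cradle","cradle_base"):
    r=cut_out(l,s)
    for k in r[:1]:
        q,u,v=cloud(s,k["region"]);print(l,k["p"],k["position"],np.percentile(q,[1,50,99],axis=0).round(4).tolist())
q,u,v=cloud(s)
np.save("w3cloud.npy",np.c_[q,u,v])
m=(q[:,0]>.44)&(q[:,0]<.58)&(q[:,1]>-.14)&(q[:,1]<.02)
# plate height outline
b=q[m&(abs(q[:,2]-.008)<.004)];print("plate",np.percentile(b,[1,99],axis=0).round(4).tolist())
for x in np.arange(.45,.55,.01):
    b=q[m&(abs(q[:,0]-x)<.003)&(abs(q[:,1]+.031)<.025)&(q[:,2]>.055)]
    if len(b)>3: 
        bed=b[b[:,2]<.066];wal=b[b[:,2]>.069]
        print("x%.2f"%x,"bed",bed[:,1].min().round(4) if len(bed) else 0,bed[:,1].max().round(4) if len(bed) else 0,"wall",wal[:,1].min().round(4) if len(wal) else 0,wal[:,1].max().round(4) if len(wal) else 0,"z",np.median(bed[:,2]).round(4) if len(bed) else 0)
E
```

```text
time_s: 5.9
eef_pos: [0.4105, -0.1238, 0.1721]
eef_rot: [0.956, 0.292, 0.001, 0.001]
wrist_force: [0.9, -0.3, 0.5]
opening: 0.0069
grasp_force: 38.8
time_s: 6.48
eef_pos: [0.4014, -0.0907, 0.1702]
eef_rot: [1.0, 0.005, 0.0, 0.0]
wrist_force: [-0.7, -0.3, -0.4]
opening: 0.0071
grasp_force: 38.8
tcp [ 0.4014 -0.0907  0.1702] yaw_y -89.47
[[0.009, 0.962, 0.274, 0.47], [-1.0, 0.009, 0.002, -0.091], [-0.001, -0.274, 0.962, 0.313], [0.0, 0.0, 0.0, 1.0]]
0.58 [320.8, 228.0] 6789
z [0.1743 0.1762 0.1773 0.178  0.179 ]
dir to handle [ 1.     -0.0012] -0.07 tip [ 0.3764 -0.0912] handle [ 0.4952 -0.0914] len 0.11880081741939702
center [ 0.4354 -0.0913] mid [ 0.4358 -0.0913] grip37 [ 0.4724 -0.0913]
cradle 0.81 [216.9, 42.4] [[0.457, -0.1199, 0.056], [0.506, -0.0335, 0.0622], [0.5274, -0.019, 0.0735]]
cradle_base 0.6 [268.5, 66.5] [[0.4469, -0.115, 0.0064], [0.4986, -0.0544, 0.0095], [0.5394, -0.0096, 0.0733]]
plate [[0.4463, -0.1105, 0.0064], [0.5402, -0.0119, 0.0105]]
x0.46 bed -0.0403 -0.0223 wall -0.0444 -0.0184 z 0.062
x0.47 bed -0.0401 -0.0218 wall -0.0444 -0.0184 z 0.062
x0.48 bed -0.0401 -0.0219 wall -0.0443 -0.0186 z 0.0619
x0.49 bed -0.0402 -0.0219 wall -0.0443 -0.0184 z 0.062
x0.50 bed -0.0402 -0.0222 wall -0.0443 -0.0185 z 0.062
x0.51 bed -0.055 -0.0078 wall -0.0443 -0.0184 z 0.0617
x0.52 bed -0.0559 -0.008 wall -0.0442 -0.0183 z 0.0622
x0.53 bed -0.0552 -0.0081 wall 0 0 z 0.0621
```

View pics/w3.png

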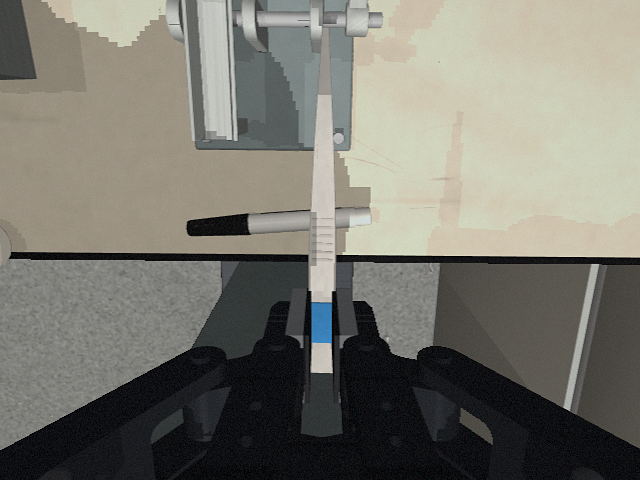

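The forceps are straight in the tool, with tips at (325,30). The trough runs at columns 200–235, parallel to the forceps. Next I move over it and look at the foot wall.

```bash
python3 -m creep '[0,0.8,-2,1,0,0,0, 0,1.6,-4,2,0,0,0, 0,3,-6,3,0,0,0, 0,3,-6,4.5,0,0,0, 0,3,-6,4.5,0,0,0]' ; cat > m3.py <<'E'
from h import *
import sys
exec(open("m2.py").read().split("r=cut_out")[0])
q,u,v=cloud(s);w=(abs(q[:,1]+.031)<.02)&(q[:,0]>.44)&(q[:,0]<.58)
for y in(-.040,-.037,-.0255,-.0225):
    b=q[w&(abs(q[:,1]-y)<.0012)&(q[:,2]<.1)&(q[:,0]>.505)];b=b[np.argsort(b[:,0])]
    i=np.unique((b[:,0]/.0015).astype(int),return_index=True)[1]
    print(y,[(int(a*1e4),int(c*1e4)) for a,c in b[i][:,[0,2]]])
b=q[(abs(q[:,1]+.031)<.015)&(q[:,2]>.1)&(q[:,2]<.16)&(q[:,0]>.47)];print("forceps tip x",np.percentile(b[:,0],99.5),"y",np.median(b[b[:,0]>.5][:,1]),np.median(b[b[:,0]<.49][:,1]),"z",np.median(b[:,2]))
E
python3 m3.py w4
```

```text
time_s: 7.15
eef_pos: [0.4296, -0.0294, 0.1226]
eef_rot: [1.0, 0.004, -0.002, -0.001]
wrist_force: [-0.4, 0.2, -1.1]
opening: 0.0074
grasp_force: 38.8
tcp [ 0.4296 -0.0294  0.1226] yaw_y -89.51
-0.04 [(5050, 645), (5055, 607), (5070, 685), (5086, 609), (5100, 660), (5115, 627), (5130, 652), (5145, 672), (5160, 687), (5176, 694), (5190, 709), (5205, 682), (5220, 690), (5236, 690), (5250, 673), (5266, 644), (5280, 657), (5295, 734), (5310, 733), (5437, 94), (5445, 78), (5460, 81), (5479, 84), (5490, 80), (5505, 80), (5520, 77), (5536, 73), (5551, 68), (5568, 17), (5580, 7)]
-0.037 [(5050, 635), (5055, 620), (5072, 631), (5085, 622), (5102, 629), (5115, 622), (5132, 623), (5145, 616), (5161, 627), (5175, 609), (5190, 622), (5206, 627), (5220, 614), (5235, 629), (5250, 608), (5265, 615), (5280, 623), (5295, 731), (5312, 747), (5438, 90), (5445, 75), (5460, 80), (5477, 67), (5490, 79), (5505, 75), (5524, 83), (5535, 73), (5550, 72), (5570, 3), (5580, 7)]
-0.0255 [(5050, 616), (5058, 639), (5071, 619), (5088, 625), (5101, 628), (5118, 629), (5130, 628), (5145, 602), (5160, 618), (5177, 624), (5190, 618), (5206, 623), (5220, 610), (5235, 620), (5252, 615), (5265, 613), (5280, 621), (5296, 742), (5310, 724), (5436, 95), (5445, 72), (5460, 74), (5476, 70), (5492, 90), (5505, 72), (5520, 73), (5538, 81), (5551, 66), (5568, 10), (5582, 14)]
-0.0225 [(5051, 698), (5055, 695), (5070, 646), (5085, 676), (5100, 645), (5115, 668), (5130, 688), (5145, 707), (5160, 671), (5175, 683), (5191, 649), (5205, 667), (5220, 678), (5235, 649), (5250, 662), (5265, 667), (5280, 672), (5295, 727), (5310, 729), (5436, 92), (5446, 95), (5460, 96), (5477, 86), (5490, 98), (5505, 94), (5521, 87), (5535, 70), (5567, 13), (5581, -2)]
forceps tip x 0.5226308978719227 y -0.030074650177424993 -0.029991495104098875 z 0.1291168809940574
```

View pics/w4.png

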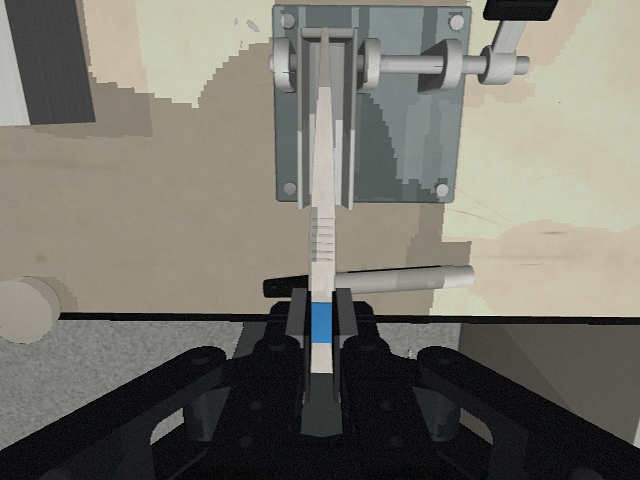

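The tips are at (323,28) over the trough, just short of the foot wall at (328,30). The foot's inner face is at x≈0.529 and the tip at 0.523.

```bash
python3 -m creep '[0,0.5,0.1,1,0,0,0, 0,0.5,0.1,2,0,0,0, 0,0.5,0.1,3,0,0,0, 0,0.5,0.1,4,0,0,0, 0,0.5,0.1,4.8,0,0,0, 0,0.5,0.1,4.8,0,0,0, 0,0.5,0.1,4.8,0,0,0]'; sed 's/q\[:,2\]>.1)&(q\[:,2\]<.16)/q[:,2]>.0675)\&(q[:,2]<.09)\&(abs(q[:,1]+.031)<.005)\&(q[:,0]<.535)/' m3.py > m4.py; python3 m4.py w5 | grep -v '^-0'; python3 - <<'E'
from h import *
s=snapshot("wrist");r=cut_out("forceps",s)[0];q,u,v=cloud(s,r["region"]);print(r["p"],np.percentile(q,[.5,50,99.5],axis=0).round(4).tolist())
q,u,v=cloud(s);b=q[(abs(abs(q[:,1]+.031)-.006)<.0015)&(q[:,2]>.071)&(q[:,2]<.077)&(q[:,0]>.52)];print("foot wall x",np.percentile(b[:,0],[1,50,99]))
E
```

```text
time_s: 7.78
eef_pos: [0.4354, -0.0316, 0.0765]
eef_rot: [1.0, 0.003, -0.001, -0.0]
wrist_force: [0.9, -0.1, 0.3]
opening: 0.0072
grasp_force: 38.8
tcp [ 0.4354 -0.0316  0.0765] yaw_y -89.68
forceps tip x 0.5320466710595187 y -0.032302589553601276 -0.032297032934969196 z 0.08319864929508294
0.81 [[0.4128, -0.0366, 0.0622], [0.4698, -0.0324, 0.0842], [0.5283, -0.0279, 0.0862]]
foot wall x [0.52831811 0.53017773 0.53236882]
```

```bash
python3 -m creep '[0,-0.2,-0.1,0,0,0,0, 0,-0.2,-0.1,0.3,0,0,0, 0,-0.2,-0.1,0.6,0,0,0, 0,-0.2,-0.1,0.9,0,0,0, 0,-0.2,-0.1,1.0,0,0,0, 0,-0.2,-0.1,1.0,0,0,0]'; python3 m4.py w6 | grep -v '^-0';python3 - <<'E'
from h import *
s=snapshot("wrist");cv2.imwrite("pics/w6c.png",cv2.resize(s["img"][0:300,170:470],(800,600)[::1]));r=cut_out("forceps",s)[0];q,u,v=cloud(s,r["region"]);print(r["p"],np.percentile(q,[.5,50,99.5],axis=0).round(4).tolist())
E
```

```text
time_s: 8.43
eef_pos: [0.4337, -0.0305, 0.0666]
eef_rot: [1.0, 0.003, -0.0, -0.0]
wrist_force: [-0.6, 0.5, -0.1]
opening: 0.0069
grasp_force: 38.8
tcp [ 0.4337 -0.0305  0.0666] yaw_y -89.66
forceps tip x 0.5321645608148566 y -0.03135322147910345 -0.031248169390049395 z 0.07351817452919862
0.82 [[0.4105, -0.0355, 0.0619], [0.4675, -0.0313, 0.0739], [0.5262, -0.0267, 0.076]]
```

View pics/w6c.png

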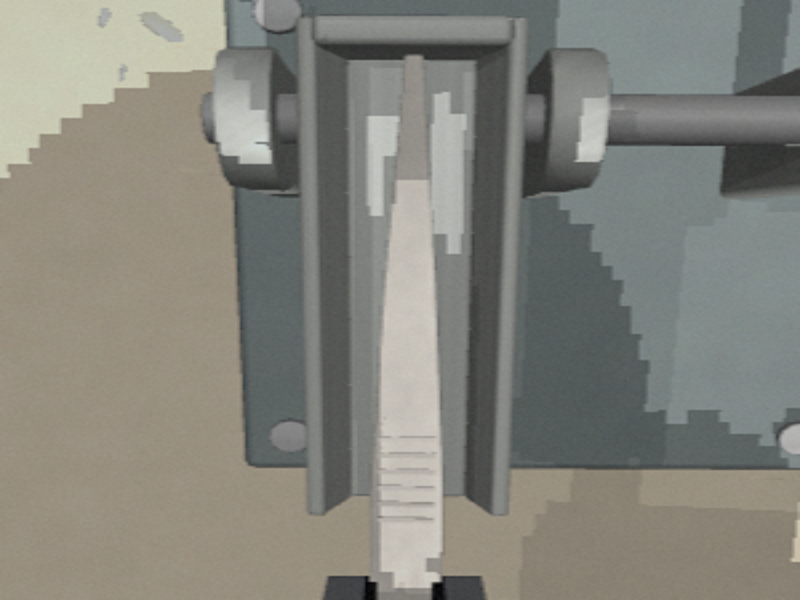

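The tips are centred in the trough, about 2 mm short of the foot wall, at (413,60) in the crop. I nudge forward, set down and release.

```bash
python3 -m creep '[0,0.1,0,0.1,0,0,0, 0,0.15,0,0.2,0,0,0, 0,0.15,0,0.2,0,0,0, 0,0.15,0,0.2,0,0,0]'; python3 -m creep '[0.12,0,0,0,0,0,0, 0.2,0,0,0,0,0,0, 0.3,0,0,0,0,0,0, 0.3,0,0,0,0,0,0]'; python3 - <<'E'
from h import *
s=snapshot("wrist");r=cut_out("forceps",s)[0];q,u,v=cloud(s,r["region"]);print(r["p"],np.percentile(q,[.5,50,99.5],axis=0).round(4).tolist())
E
```

```text
time_s: 8.92
eef_pos: [0.4352, -0.0306, 0.0649]
eef_rot: [1.0, 0.003, -0.0, -0.0]
wrist_force: [-1.8, -1.3, -0.5]
opening: 0.007
grasp_force: 38.9
time_s: 9.25
eef_pos: [0.4359, -0.0307, 0.0653]
eef_rot: [1.0, 0.003, 0.0, 0.0]
wrist_force: [1.0, 1.0, 0.8]
opening: 0.0259
grasp_force: 0.0
0.95 [[0.3962, -0.0385, 0.0001], [0.4645, -0.0314, 0.0715], [0.5269, -0.0242, 0.0735]]
```

```bash
python3 -m creep '[0.3,0,0,-1,0,0,0, 0.3,0,0,-3,0,0,0, 0.3,0,0,-6,0,0,0, 0.3,0,0,-9.5,0,0,0, 0,2.5,1.5,-10,0,0,0, 0,5.5,3.5,-10,0,0,0, 0,8.5,5.5,-10,0,0,0, 0,12.2,7.9,-10,0,0,0]'; python3 -m creep '[0,0,0,0,0,0,0, 0,0,0,1.5,0,0,0, 0,0,0,3,0,0,0, 0,0,0,4.2,0,0,0, 0,0,0,4.2,0,0,0]'; python3 - <<'E'
from h import *
s=snapshot("top");cv2.imwrite("pics/t2.png",s["img"][180:330,200:400]);r=cut_out("forceps",s)
for k in r[:2]:
    q,u,v=cloud(s,k["region"]);print(k["p"],k["position"],np.percentile(q,[1,50,99],axis=0).round(4).tolist())
s=snapshot("side");cv2.imwrite("pics/s2.png",cv2.resize(s["img"][150:300,220:420],(800,600),interpolation=cv2.INTER_CUBIC))
E
```

```text
time_s: 10.02
eef_pos: [0.5573, -0.1082, 0.1669]
eef_rot: [1.0, 0.003, 0.001, 0.0]
wrist_force: [1.0, -0.5, -0.0]
opening: -0.0002
grasp_force: 0.0
time_s: 10.43
eef_pos: [0.554, -0.1069, 0.1205]
eef_rot: [1.0, 0.003, -0.002, -0.001]
wrist_force: [-1.3, -0.2, -1.3]
opening: -0.0002
grasp_force: 0.0
```

View pics/s2.png

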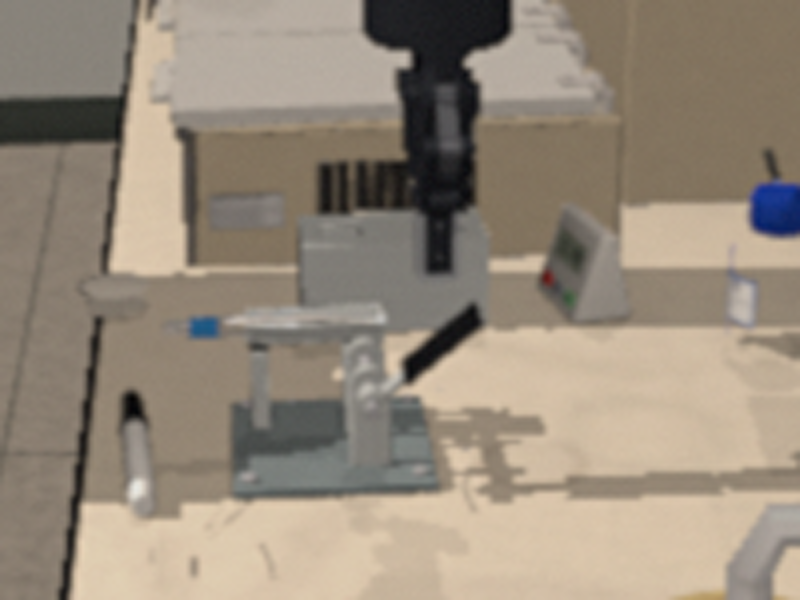

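The forceps lie in the trough, with the band sticking out past the open end at (205,327), and the fingers are above the black treadle at (440,270). Now I press slowly.

```bash
python3 -m creep '[0,0.2,0.1,0.4,0,0,0, 0,0.3,0.15,0.8,0,0,0, 0,0.3,0.15,1.2,0,0,0, 0,0.3,0.15,1.6,0,0,0, 0,0.3,0.15,2,0,0,0, 0,0.3,0.15,2.4,0,0,0, 0,0.3,0.15,2.8,0,0,0, 0,0.3,0.15,3.2,0,0,0]'; python3 -m creep '[0,0,0,0.4,0,0,0, 0,0,0,0.8,0,0,0, 0,0,0,1.2,0,0,0, 0,0,0,1.6,0,0,0, 0,0,0,2,0,0,0, 0,0,0,2.4,0,0,0, 0,0,0,2.7,0,0,0, 0,0,0,3,0,0,0]';  python3 -m creep '[0,0,0,0.3,0,0,0, 0,0,0,0.6,0,0,0, 0,0,0,0.9,0,0,0, 0,0,0,1.2,0,0,0, 0,0,0,1.4,0,0,0, 0,0,0,1.4,0,0,0]'
```

```text
time_s: 11.25
eef_pos: [0.5593, -0.1092, 0.0911]
eef_rot: [1.0, 0.003, 0.0, 0.0]
wrist_force: [-0.5, 0.0, 2.3]
opening: -0.0002
grasp_force: 1.0
time_s: 11.92
eef_pos: [0.5592, -0.1091, 0.0609]
eef_rot: [1.0, 0.003, 0.0, 0.0]
wrist_force: [1.5, 0.2, 2.7]
opening: 0.0002
grasp_force: 1.1
time_s: 12.42
eef_pos: [0.5582, -0.109, 0.0463]
eef_rot: [1.0, 0.003, -0.001, -0.0]
wrist_force: [0.8, -0.1, 1.5]
opening: -0.0
grasp_force: 0.3
```

```bash
python3 -m creep '[0,0,0,0.3,0,0,0, 0,0,0,0.6,0,0,0, 0,0,0,0.9,0,0,0, 0,0,0,1.1,0,0,0, 0,0,0,1.1,0,0,0]'; python3 -m creep '[0,0,0,0.2,0,0,0, 0,0,0,0.4,0,0,0, 0,0,0,0.5,0,0,0, 0,0,0,0.5,0,0,0]'; python3 - <<'E'
from h import *
s=snapshot("side");cv2.imwrite("pics/s3.png",cv2.resize(s["img"][150:300,220:420],(800,600),interpolation=cv2.INTER_CUBIC))
E
```

```text
time_s: 12.83
eef_pos: [0.5603, -0.1093, 0.0373]
eef_rot: [1.0, 0.003, 0.001, 0.0]
wrist_force: [-0.2, 1.5, 9.2]
opening: 0.0002
grasp_force: 3.3
time_s: 13.17
eef_pos: [0.563, -0.1098, 0.0351]
eef_rot: [1.0, 0.003, 0.004, 0.001]
wrist_force: [0.6, 0.8, 19.8]
opening: -0.0002
grasp_force: 8.1
```

View pics/s3.png

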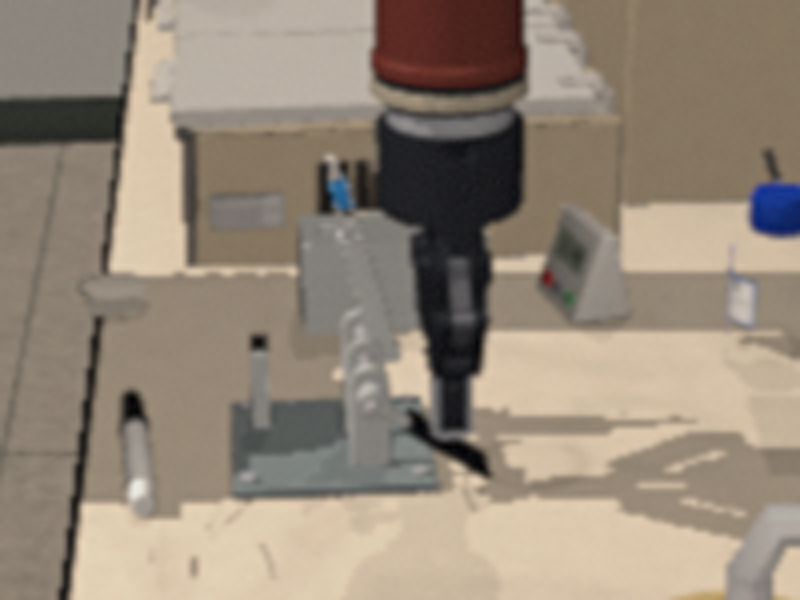

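The cradle is at its stop with the forceps standing free in it, band at (340,190). Next I lift away, come over the handle end tilted 15°, and look.

```bash
python3 -m creep '[0,0,0,-2,0,0,0, 0,0,0,-6,0,0,0, 0,0,0,-10,0,0,0, 0,0,0,-14,0,0,0, 0,0,0,-18,0,0,0, 0.4,-2.5,-2.4,-20.5,0,5,0, 0.4,-5,-5,-20.5,0,10,0, 0.4,-7.3,-7.8,-20.5,0,15,0]';python3 -m creep '[0.4,0,0,0,0,0,0, 0.4,0,0,0,0,0,0, 0.4,0,0,0,0,0,0]'; cat > m5.py <<'E'
from h import *
import sys
st=sense();M=R.from_quat(st["eef_rot"]).as_matrix();print("tcp",st["eef_pos"].round(4));print(M.round(3).tolist())
for n in("wrist","top","side"):
    s=snapshot(n);cv2.imwrite("pics/%s_%s.png"%(sys.argv[1],n),s["img"])
    for k in cut_out("forceps",s)[:2]:
        if k["p"]<.3: continue
        q,u,v=cloud(s,k["region"]);
        print(n,round(k["p"],2),k["position"],len(q),"med",np.median(q,0).round(4))
        q=q[(abs(q[:,0]-.51)<.06)&(abs(q[:,1]+.031)<.03)&(q[:,2]>.115)]
        if len(q)<5: continue
        for z in np.arange(.12,.175,.01):
            b=q[abs(q[:,2]-z)<.005]
            if len(b)>2: print("  z%.3f"%z,len(b),"x",np.percentile(b[:,0],[5,50,95]).round(4),"y",np.percentile(b[:,1],[5,50,95]).round(4))
        print("  top",np.percentile(q[:,2],99).round(4))
E
python3 m5.py a
```

```text
time_s: 13.88
eef_pos: [0.4864, -0.0316, 0.2376]
eef_rot: [0.991, 0.002, 0.134, -0.0]
wrist_force: [-1.3, 0.8, 0.7]
opening: 0.034
grasp_force: 0.0
time_s: 14.13
eef_pos: [0.4856, -0.0314, 0.2368]
eef_rot: [0.991, 0.003, 0.131, -0.0]
wrist_force: [0.9, 0.0, -0.3]
opening: 0.0344
grasp_force: 0.0
tcp [ 0.4856 -0.0314  0.2368]
[[0.965, 0.006, 0.26], [0.006, -1.0, 0.001], [0.26, 0.001, -0.965]]
wrist 0.75 [319.9, 234.4] 699 med [ 0.5131 -0.0314  0.1479]
  z0.120 67 x [0.5193 0.5206 0.5221] y [-0.0353 -0.0315 -0.0272]
  z0.130 75 x [0.5161 0.5174 0.5187] y [-0.0358 -0.0315 -0.0272]
  z0.140 64 x [0.5137 0.5149 0.516 ] y [-0.0357 -0.031  -0.0268]
  z0.150 144 x [0.5092 0.5115 0.5136] y [-0.0361 -0.0315 -0.0266]
  z0.160 204 x [0.5025 0.5063 0.5093] y [-0.0353 -0.0311 -0.0268]
  z0.170 22 x [0.5031 0.505  0.5058] y [-0.0343 -0.0316 -0.0274]
  top 0.1656
top 0.48 [309.8, 305.2] 282 med [ 0.3987 -0.0861  0.013 ]
side 0.56 [304.2, 198.6] 52 med [ 0.5076 -0.0353  0.1467]
  z0.140 16 x [0.5052 0.5094 0.5139] y [-0.0399 -0.0368 -0.0335]
  z0.150 20 x [0.5033 0.5076 0.5117] y [-0.04   -0.0347 -0.0296]
  z0.160 9 x [0.5034 0.5055 0.5076] y [-0.0384 -0.0362 -0.0327]
  top 0.1611
```

View pics/a_wrist.png

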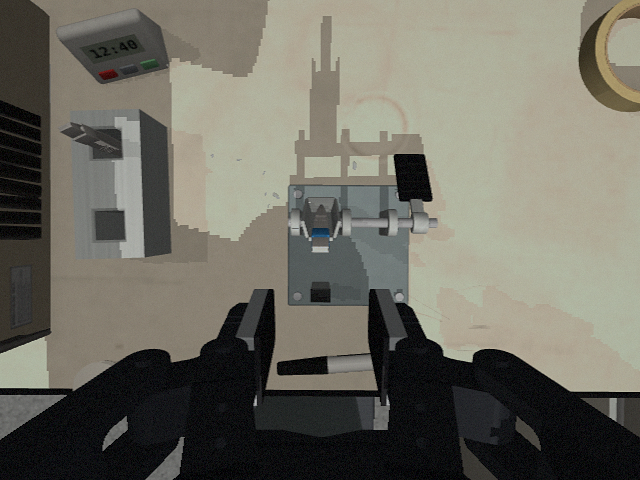

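The handle end and band show at (320,238), centred between the fingers. The computed axis matches the depth to about 2 mm. I descend along the tool axis and grip.

```bash
python3 -m creep '[0.4,-0.1,0,2,0,0,0, 0.4,-0.1,0,4,0,0,0, 0.4,-0.1,0,6,0,0,0, 0.4,-0.1,0,8,0,0,0, 0.4,-0.1,0,9.2,0,0,0, 0.4,-0.1,0,10,0,0,0, 0.4,-0.1,0,10.6,0,0,0, 0.4,-0.1,0,10.6,0,0,0]' 40; python3 -m creep '[0.25,0,0,0,0,0,0, 0.15,0,0,0,0,0,0, 0,0,0,0,0,0,0, 0,0,0,0,0,0,0, 0,0,0,0,0,0,0, 0,0,0,0,0,0,0]' 40; python3 - <<'E'
from h import *
s=snapshot("wrist");cv2.imwrite("pics/g2.png",s["img"])
E
```

```text
time_s: 15.1
eef_pos: [0.5118, -0.0314, 0.1322]
eef_rot: [0.992, 0.003, 0.129, -0.001]
wrist_force: [-0.9, 0.1, -0.4]
opening: 0.0342
grasp_force: 0.0
time_s: 15.6
eef_pos: [0.5127, -0.0315, 0.1344]
eef_rot: [0.991, 0.003, 0.131, -0.0]
wrist_force: [0.3, 0.4, 1.7]
opening: 0.0078
grasp_force: 39.1
```

View pics/g2.png

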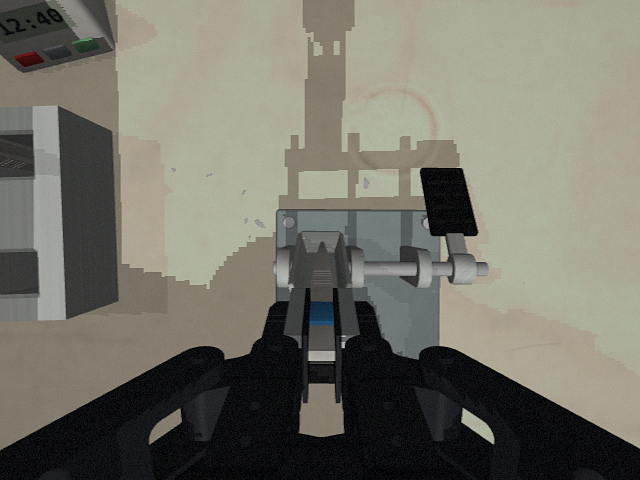

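Gripped: the handle end shows between the pads at (322,355) and the grip force is 39 N. I lift out along the trough, straighten up and carry to the block.

```bash
python3 -m creep '[0,0,0,-0.7,0,0,0, 0,0,0,-2,0,0,0, 0,0,0,-4,0,0,0, 0,0,0,-6,0,0,0, 0,0,0,-8,0,0,0, 0,0,0,-9.5,0,0,0, 0,0,0,-10.5,0,0,0, 0,0,0,-10.5,0,0,0]'; python3 -m creep '[0,-0.3,-1.5,-0.5,0,-3,0, 0,-0.6,-4,-1,0,-6,0, 0,-1.2,-7,-1.3,0,-9,0, 0,-1.2,-10,-1.3,0,-12,0, 0,-1.2,-13,-1.3,0,-15,0, 0,-1.2,-15.5,-1.3,0,-15,0, 0,-1.2,-16.7,-1.3,0,-15,0, 0,-1.2,-16.7,-1.3,0,-15,0]'; cat > m6.py <<'E'
from h import *
import sys
st=sense();M=R.from_quat(st["eef_rot"]).as_matrix();print("tcp",st["eef_pos"].round(4),M.round(3).tolist())
s=snapshot("wrist");cv2.imwrite("pics/%s.png"%sys.argv[1],s["img"])
for k in cut_out("forceps",s)[:3]:
    if k["p"]<.3: continue
    q,u,v=cloud(s,k["region"]);print("forceps?",round(k["p"],2),k["position"],np.median(q,0).round(4))
    for z in np.arange(q[:,2].min(),q[:,2].max(),.012):
        b=q[(q[:,2]>=z)&(q[:,2]<z+.012)]
        if len(b)>8: print("  z",np.median(b[:,2]).round(4),len(b),"x",np.percentile(b[:,0],[5,50,95]).round(4),"y",np.percentile(b[:,1],[5,50,95]).round(4))
q,u,v=cloud(s);m=(abs(q[:,0]-.55)<.08)&(abs(q[:,1]-.136)<.045)
t=q[m&(abs(q[:,2]-.06)<.003)]
if len(t)>50: print("top",np.percentile(t,[.5,50,99.5],axis=0).round(4).tolist(),cv2.minAreaRect((t[:,:2]*1000).astype(np.float32)))
# well = non-top hole pixels: raster of top points
g=np.zeros((140,180),np.uint8)
for a,b in t[:,:2]: 
    i,j=int((a-.46)*1000),int((b-.07)*1000)
    if 0<=i<180 and 0<=j<140: g[j,i]=255
g=cv2.morphologyEx(g,cv2.MORPH_CLOSE,np.ones((4,4),np.uint8))
cs,h=cv2.findContours(g,cv2.RETR_CCOMP,cv2.CHAIN_APPROX_NONE)
for c,hh in zip(cs,h[0]):
    if cv2.contourArea(c)>150: 
        r=cv2.minAreaRect(c);print("hole" if hh[3]>=0 else "outer",(.46+r[0][0]/1000,.07+r[0][1]/1000),r[1],r[2])
E
python3 m6.py b1
```

```text
time_s: 16.32
eef_pos: [0.4856, -0.0318, 0.2377]
eef_rot: [0.991, 0.003, 0.132, 0.0]
wrist_force: [0.8, 0.4, -0.0]
opening: 0.0082
grasp_force: 39.1
time_s: 16.98
eef_pos: [0.4681, 0.1375, 0.2429]
eef_rot: [1.0, 0.005, -0.001, -0.0]
wrist_force: [0.2, 0.0, 0.2]
opening: 0.0082
grasp_force: 39.2
tcp [0.4681 0.1375 0.2429] [[1.0, 0.009, -0.002], [0.009, -1.0, 0.0], [-0.002, -0.0, -1.0]]
forceps? 0.7 [320.7, 310.5] [0.4713 0.1368 0.2532]
  z 0.1674 24 x [0.4683 0.4689 0.4695] y [0.1352 0.1367 0.1378]
  z 0.1794 42 x [0.4696 0.47   0.4706] y [0.1347 0.1367 0.1383]
  z 0.1917 79 x [0.4707 0.4712 0.4715] y [0.1343 0.1368 0.1396]
  z 0.2034 124 x [0.4711 0.4715 0.4719] y [0.134  0.1368 0.14  ]
  z 0.2161 172 x [0.4716 0.4721 0.4725] y [0.1332 0.1368 0.1405]
  z 0.2277 283 x [0.4715 0.472  0.4725] y [0.1328 0.1368 0.1408]
  z 0.2387 278 x [0.471  0.4715 0.472 ] y [0.1333 0.1368 0.1407]
  z 0.2512 348 x [0.4715 0.4719 0.4723] y [0.1333 0.137  0.1406]
  z 0.2625 601 x [0.4696 0.4704 0.4722] y [0.1334 0.1371 0.1405]
  z 0.2731 510 x [0.4664 0.4691 0.4702] y [0.1332 0.1368 0.1404]
top [[0.4917, 0.1081, 0.0578], [0.5528, 0.1358, 0.0602], [0.6069, 0.1637, 0.0622]] ((549.2494506835938, 135.83091735839844), (116.40098571777344, 54.142555236816406), 2.0871574878692627)
outer (0.54973193359375, 0.13637207794189454) (116.9408950805664, 54.94550704956055) 2.0825653076171875
hole (0.5820000000000001, 0.1375) (25.0, 24.0) 90.0
hole (0.518, 0.135) (24.0, 24.0) 90.0
```

View pics/b1.png

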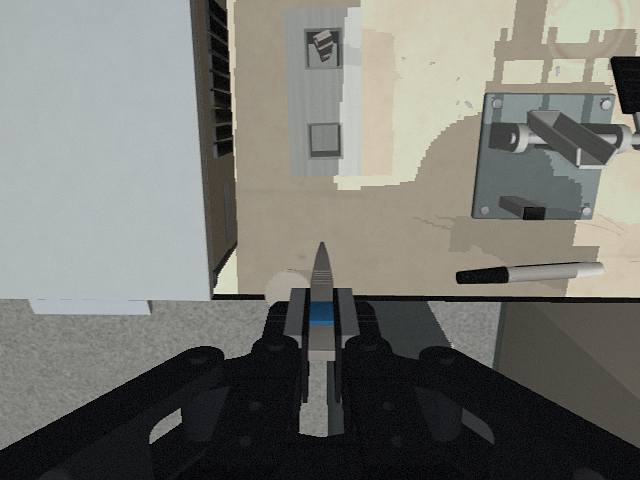

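The empty well is at (325,140) and the fixed forceps at (323,47). The held forceps are vertical, with tips at (321,243). The well centre is at (0.518,0.135).

```bash
python3 -m creep '[0,1,0.1,0,0,0,0, 0,2.5,0.2,0,0,0,0, 0,4,0.2,0,0,0,0, 0,5.2,0.2,1.5,0,0,0, 0,5.2,0.2,3.5,0,0,0, 0,5.2,0.2,5.5,0,0,0, 0,5.2,0.2,7,0,0,0, 0,5.2,0.2,7,0,0,0]'; python3 -m creep '[0,0,0,0,0,0,0, 0,0,0,0,0,0,0]'; python3 m6.py b2
```

```text
time_s: 17.75
eef_pos: [0.5192, 0.1317, 0.1705]
eef_rot: [1.0, 0.002, -0.003, 0.001]
wrist_force: [-0.0, 0.1, -0.7]
opening: 0.0083
grasp_force: 39.2
time_s: 17.92
eef_pos: [0.5219, 0.1329, 0.1755]
eef_rot: [1.0, 0.002, 0.001, -0.0]
wrist_force: [1.1, -0.8, 0.3]
opening: 0.0082
grasp_force: 39.2
tcp [0.5219 0.1329 0.1755] [[1.0, 0.005, 0.002], [0.005, -1.0, 0.0], [0.002, -0.0, -1.0]]
forceps? 0.61 [320.1, 311.4] [0.5251 0.1322 0.1849]
  z 0.0 9 x [0.4581 0.4611 0.4664] y [0.122  0.1229 0.1414]
  z 0.0599 12 x [0.494  0.5009 0.5043] y [0.1312 0.1368 0.1378]
  z 0.1016 27 x [0.5227 0.5231 0.5237] y [0.1307 0.1321 0.1337]
  z 0.1141 48 x [0.5238 0.5243 0.5248] y [0.1301 0.1321 0.1342]
  z 0.1266 92 x [0.5248 0.5252 0.5255] y [0.1296 0.1322 0.135 ]
  z 0.1378 130 x [0.5251 0.5255 0.5259] y [0.129  0.1322 0.1354]
  z 0.15 190 x [0.5256 0.526  0.5263] y [0.1284 0.1322 0.136 ]
  z 0.1618 294 x [0.5253 0.5258 0.5264] y [0.1282 0.1322 0.1363]
  z 0.1728 292 x [0.5248 0.5253 0.5258] y [0.1288 0.1322 0.136 ]
  z 0.1859 373 x [0.5251 0.5257 0.5263] y [0.1288 0.1326 0.1362]
  z 0.1971 642 x [0.5231 0.5239 0.5257] y [0.1288 0.1322 0.136 ]
  z 0.206 408 x [0.5198 0.5223 0.5236] y [0.1287 0.1322 0.1358]
top [[0.4918, 0.1083, 0.0578], [0.5546, 0.1371, 0.0602], [0.6069, 0.1636, 0.0619]] ((549.0896606445312, 135.80784606933594), (116.20062255859375, 54.29782485961914), 2.236771821975708)
outer (0.5495965270996094, 0.13624899291992187) (116.85790252685547, 54.91356658935547) 2.009553909301758
hole (0.5815, 0.1375) (25.0, 23.0) 0.0
```

View pics/b2.png

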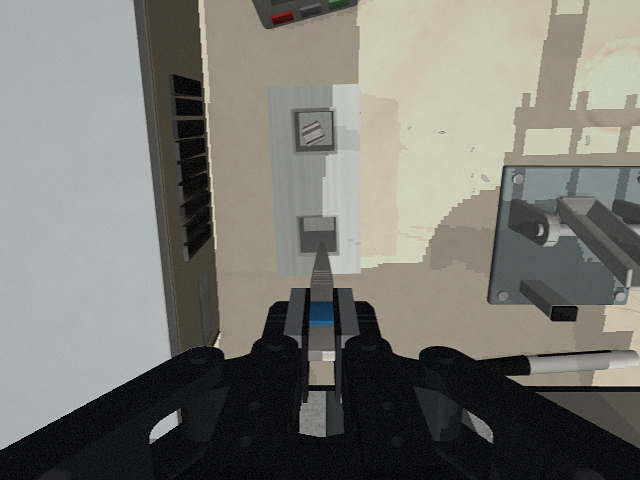

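Tips at (321,245), just above the mouth at (319,233), and about 3 mm off in y. I correct that and lower.

```bash
python3 -m creep '[0,-0.25,-0.3,0,0,0,0, 0,-0.25,-0.3,0,0,0,0, 0,-0.25,-0.3,1,0,0,0, 0,-0.25,-0.3,2,0,0,0, 0,-0.25,-0.3,2.5,0,0,0, 0,-0.25,-0.3,2.5,0,0,0]'; python3 m6.py b3 | sed -n '1,8p'
```

```text
time_s: 18.52
eef_pos: [0.5168, 0.1365, 0.1468]
eef_rot: [1.0, 0.003, -0.002, 0.0]
wrist_force: [-0.6, 0.7, -0.4]
opening: 0.008
grasp_force: 39.2
tcp [0.5168 0.1365 0.1468] [[1.0, 0.006, -0.004], [0.006, -1.0, -0.001], [-0.004, 0.001, -1.0]]
forceps? 0.6 [321.7, 311.5] [0.5199 0.1359 0.1571]
  z 0.0003 16 x [0.4004 0.4013 0.4657] y [0.1265 0.1399 0.1441]
  z 0.0669 16 x [0.4916 0.5168 0.5174] y [0.1286 0.1352 0.1382]
  z 0.078 30 x [0.5176 0.5181 0.5186] y [0.1342 0.1355 0.1373]
  z 0.0902 60 x [0.5186 0.5193 0.5199] y [0.1333 0.1358 0.1378]
  z 0.102 103 x [0.5195 0.5199 0.5202] y [0.133  0.1358 0.1386]
  z 0.1135 141 x [0.5199 0.5203 0.5207] y [0.1324 0.1358 0.1393]
```

```bash
python3 -m creep '[0,0.2,0,0,0,0,0, 0,0.2,0,0.8,0,0,0, 0,0.2,0,1.6,0,0,0, 0,0.2,0,2.4,0,0,0, 0,0.2,0,3.2,0,0,0, 0,0.2,0,4,0,0,0, 0,0.2,0,4.6,0,0,0, 0,0.2,0,5,0,0,0]'; python3 -m creep '[0,0,0,0,0,0,0, 0,0,0,0,0,0,0, 0,0,0,0.2,0,0,0, 0,0,0,0.2,0,0,0]'
```

```text
time_s: 19.28
eef_pos: [0.5197, 0.1366, 0.0979]
eef_rot: [1.0, 0.003, -0.001, 0.0]
wrist_force: [-0.8, -0.2, -0.0]
opening: 0.0078
grasp_force: 39.2
time_s: 19.62
eef_pos: [0.5207, 0.1367, 0.0976]
eef_rot: [1.0, 0.003, 0.0, -0.0]
wrist_force: [-1.1, 0.2, -0.3]
opening: 0.008
grasp_force: 39.2
```

```bash
for i in 1; do python3 -m creep '[0,0,0,0.15,0,0,0, 0,0,0,0.3,0,0,0, 0,0,0,0.3,0,0,0, 0,0,0,0.3,0,0,0]'; python3 -m creep '[0,0,0,0.15,0,0,0, 0,0,0,0.15,0,0,0, 0,0,0,0.15,0,0,0]'; python3 -m creep '[0,0,0,0.15,0,0,0, 0,0,0,0.15,0,0,0, 0,0,0,0.15,0,0,0]'; done
```

```text
time_s: 19.95
eef_pos: [0.5203, 0.1367, 0.0943]
eef_rot: [1.0, 0.003, -0.0, 0.0]
wrist_force: [0.4, -0.8, -0.2]
opening: 0.0081
grasp_force: 39.2
time_s: 20.2
eef_pos: [0.5203, 0.1367, 0.0928]
eef_rot: [1.0, 0.003, -0.0, 0.0]
wrist_force: [0.7, -0.3, -0.5]
opening: 0.0078
grasp_force: 39.2
time_s: 20.45
eef_pos: [0.5207, 0.1367, 0.0917]
eef_rot: [1.0, 0.003, 0.0, -0.0]
wrist_force: [0.2, -0.1, 2.3]
opening: 0.0077
grasp_force: 39.5
```

```bash
python3 -m creep '[0,0,0,0.1,0,0,0, 0,0,0,0.1,0,0,0, 0,0,0,0.1,0,0,0]'
```

```text
time_s: 20.7
eef_pos: [0.521, 0.1368, 0.0912]
eef_rot: [1.0, 0.003, 0.001, -0.0]
wrist_force: [-0.4, -0.7, 5.3]
opening: 0.0084
grasp_force: 39.8
```

On the bottom (force rising to 5 N). I release and retreat straight up.

```bash
python3 -m creep '[0.12,0,0,-0.1,0,0,0, 0.2,0,0,-0.1,0,0,0, 0.35,0,0,-0.1,0,0,0, 0.4,0,0,-0.1,0,0,0, 0.4,0,0,-0.1,0,0,0]'; python3 -m creep '[0.4,0,0,-1,0,0,0, 0.4,0,0,-2.5,0,0,0, 0.4,0,0,-5,0,0,0, 0.4,0,0,-8,0,0,0, 0.4,0,0,-11,0,0,0, 0.4,-3,0,-13,0,0,0, 0.4,-6,0,-13,0,0,0, 0.4,-6,0,-13,0,0,0]'; python3 -m creep '[0.4,0,0,0,0,0,0, 0.4,0,0,0,0,0,0, 0.4,0,0,0,0,0,0, 0.4,0,0,0,0,0,0]'; python3 m6.py c1; python3 - <<'E'
from h import *
s=snapshot("side");cv2.imwrite("pics/s4.png",cv2.resize(s["img"][150:300,220:420],(800,600),interpolation=cv2.INTER_CUBIC))
s=snapshot("top")
for l in("petri_dish","marker","tape_roll"):
    k=cut_out(l,s)[0];print(l,k["p"],k["position"],np.median(cloud(s,k["region"])[0],0).round(3))
E
```

```text
time_s: 21.12
eef_pos: [0.5202, 0.1367, 0.0911]
eef_rot: [1.0, 0.003, -0.0, 0.0]
wrist_force: [0.0, -0.3, 0.1]
opening: 0.0345
grasp_force: 0.0
time_s: 21.78
eef_pos: [0.4572, 0.1367, 0.2229]
eef_rot: [1.0, 0.003, -0.0, -0.0]
wrist_force: [1.2, -0.4, -0.6]
opening: 0.0341
grasp_force: 0.0
time_s: 22.12
eef_pos: [0.461, 0.1362, 0.2211]
eef_rot: [1.0, 0.003, -0.0, 0.0]
wrist_force: [-0.2, 0.0, -0.1]
opening: 0.0343
grasp_force: 0.0
tcp [0.461  0.1362 0.2211] [[1.0, 0.006, -0.0], [0.006, -1.0, -0.0], [-0.0, 0.0, -1.0]]
forceps? 0.9 [304.5, 126.2] [0.5241 0.1451 0.1091]
  z 0.0249 18 x [0.5201 0.5245 0.5253] y [0.1365 0.1384 0.1405]
  z 0.0336 16 x [0.5196 0.5232 0.5263] y [0.1372 0.1387 0.1412]
  z 0.0488 13 x [0.5193 0.527  0.5273] y [0.1376 0.1393 0.141 ]
  z 0.0726 9 x [0.5183 0.5195 0.5289] y [0.1385 0.1392 0.1433]
  z 0.082 17 x [0.5184 0.5193 0.5286] y [0.1396 0.1409 0.1431]
  z 0.0974 21 x [0.5203 0.5234 0.528 ] y [0.1407 0.1412 0.1418]
  z 0.1084 148 x [0.5196 0.5246 0.5286] y [0.1417 0.1451 0.151 ]
  z 0.1215 175 x [0.5215 0.5244 0.5265] y [0.1438 0.1479 0.1524]
top [[0.4914, 0.108, 0.0578], [0.5499, 0.1349, 0.0602], [0.6, 0.1634, 0.0621]] ((546.1371459960938, 135.64620971679688), (110.20411682128906, 54.29080581665039), 2.0708999633789062)
outer (0.5467179336547852, 0.136179931640625) (110.41712951660156, 54.898399353027344) 1.9749339818954468
hole (0.5821614837646485, 0.13741634368896485) (25.699853897094727, 24.639423370361328) 3.5763344764709473
hole (0.518, 0.14100000000000001) (24.0, 34.0) 0.0
petri_dish 0.81 [180.9, 315.9] [0.374 0.168 0.014]
marker 0.71 [297.8, 305.6] [ 0.396 -0.059  0.013]
tape_roll 0.56 [415.6, 157.3] [ 0.677 -0.31   0.023]
```

View pics/s4.png

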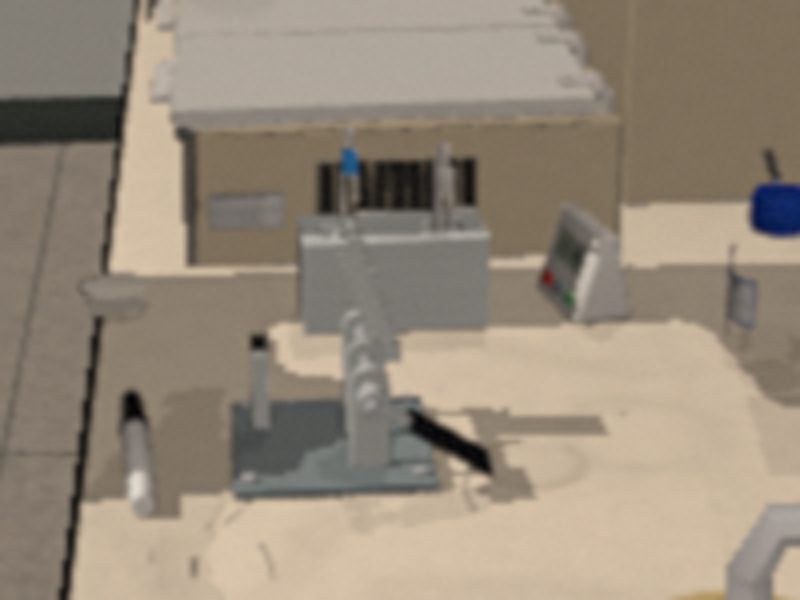

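The forceps stand in the well, band at (350,160) and top at about 0.12 m. The bystanders have not moved and the robot is clear.

```bash
python3 -c "
from station import job_done
print(job_done())"
```

```text
the job is handed in; nothing more can be done
None
```

The job is handed in at about 22 s of the 58 s. The forceps were laid in the cradle, tipped up, regripped by the handle end, lowered to the bottom of the empty well and released. They lean about 6° in the well, and the dish, marker and tape are where they were.

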